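# Release the eccentric cam and dock the board slide

### The job

Dock the circuit board for testing: with your fingertips push the post of the cam lever round until the cam stands at its low point (lever pointing the same way as the slide travels, up by its stop pin), and only then push the slide forward by its upright rear plate until it is fully home under the contact bridge. Push gently, do not pinch or lift anything, leave the board lying in its nest on the slide and leave the things standing round the dock alone. Finish clear of everything, with the cam still at its low point.

Things in the scene. Friction and masses are not known exactly. Their poses are not given: they have to be found in the camera images.
- dock: Fixed aluminium base plate, 230 (x) x 190 (y) x 12 mm, its centre at y = +25 mm of the origin. Origin: on the bench under the slide's track. x: the way the slide travels home (to the robot's right, within 0.35 rad), y away from the robot, z up. A grey bridge, 36 x 88 mm, top at z = 75 mm, spans the track at x = +26 mm. A steel stop pin for the lever, 8 mm thick, 37 mm high, stands at (62, 60) mm.
- cam_pivot (a point): Point on the cam's vertical axis, 30 mm above the bench, at (20, 75) mm in the dock's frame, beyond the slide seen from the robot. The cam is a dark steel disc of radius 27 mm set 10 mm off this axis: its rim is 37 mm from the axis on the high side, 17 mm at the low point. A flat steel lever over it (12 mm wide, z = 31 to 39 mm) points to the high side.
- cam_post (a point): The upright black post at the end of the cam lever, 15 mm in diameter, z = 39 to 82 mm above the bench, 60 mm from the cam axis; this point is on the post's axis at z = 60 mm. Push the side of this post round the cam axis to turn the cam.
- cam (a joint): Cam angle (rad). 0: low point towards the slide's roller, lever along the dock's +x. Grows counter-clockwise seen from above; starts at 1.7 to 2.4, the disc in the roller's way, so turn it clockwise. A stop ends the turn at -0.12. Stiff: about 6 N at the post; stays where it is left. Off the low point the roller runs into the disc before the slide is home.
- slide (a joint): Travel of the slide (m): 0 back (start), 0.045 fully home against its end stop; it moves along the dock's +x. Takes about 3 to 4 N and stays where it is left.
- push_plate (a point): Middle of the rear face (the one away from the bridge) of the slide's upright steel push plate, 50 mm above the bench. Plate: 50 mm wide (y), 8 mm thick, top at z = 70 mm; this face starts at x = -92, y = 0 mm in the dock's frame. The slide is 78 x 56 mm; a side arm carries a 14 mm roller that faces the cam (up to z = 28 mm).
- nest (a point): Centre of the floor of the nest on the slide (inside 65 x 47 mm, rim 7 mm high), 26 mm above the bench; moves with the slide.
- board_mid (a point): Centre of the loose green circuit board (44 x 62 mm, parts up to 11 mm above the nest floor) that lies in the nest. It rides along and must stay in the nest.
- transformer_mid (a point): Centre of a small loose transformer (30 x 40 x 28 mm) standing past the bridge end of the dock; to be left alone.
- capacitor_mid (a point): Centre of a loose black cylindrical capacitor (25 mm diameter, 40 mm high) standing on the robot's side of the dock; to be left alone.
- carton_mid (a point): Centre of a loose small carton (45 x 62 x 38 mm) standing beyond the dock's far right corner; to be left alone.

How it is judged:
On the way, in this order (a step that is already met when the one before it is completed fails the run):
1. the cam is turned to its low point while the slide is still back (value of joint cam below 0.25 rad and value of joint slide below 0.015 m), for 0.2 s.
2. the slide is pushed fully home (value of joint slide above 0.042 m), for 0.2 s.
At the end, for the whole second after the job is handed in: The slide is within 3 mm of fully home, the cam is within 0.25 rad of its low point, the board lies in its nest (within 6 mm), all at rest (value of joint cam below 0.25 rad and value of joint slide above 0.042 m and horizontal distance between board_mid and nest below 0.006 m and z of board_mid in the frame of nest below 0.006 m and velocity of joint slide between -0.005 and 0.005 m/s); the robot touches nothing.
It fails at once if the slide is pushed forward (more than 15 mm) while the cam is off its low point (value of joint slide above 0.015 m and value of joint cam above 0.3 rad).
It fails at once if the board is lifted out of or knocked from the nest (z of board_mid in the frame of nest above 0.01 m or horizontal distance between board_mid and nest above 0.012 m).
It fails at once if the dock is pinched or pushed hard (more than 35 N) (contact force between the fingers and dock above 35 N).
It fails at once if the board is gripped or pressed (more than 5 N) (contact force between the fingers and board above 5 N).
It fails at once if a bystander is lifted or moved more than 20 mm (distance of any of transformer_mid, capacitor_mid, carton_mid from where it was at the start of the episode above 0.02 m).
It also fails if it takes over 51 s, if anything falls off the work surface, if the arm or the gripper's body presses on something with over 40 N, if the wrist force passes 120 N, or if a joint passes its speed limit or range.

### The arm

A 6-joint arm with a two-finger parallel gripper is mounted at the origin on the work surface; the furniture and walls round the work are solid. World frame = base frame: x ahead of the robot, y to its left, z up, the work surface at z = 0. Lengths are in m, angles in rad, forces in N, time in s.
With the tool pointing down it reaches from about 0.35 to 0.775 m from the base axis. Payload 7.3 kg.
Tool frame: the origin (TCP) lies midway between the tips of the shut fingers; the grasp point (between the pads) lies 19 mm behind it; z points along the fingers, y is the line along which they close (so a half turn about z gives the same grasp; the last joint's range is limited). The gripper opens to 92 mm and grips with 3 to 60 N. Pads are 19 mm wide; open, the fingers measure 130 mm over their backs; the gripper's body (75 mm by 190 mm) begins 47 mm behind the grasp point.
Start: joints at [0.616, 0.342, 1.524, -0, 1.275, -0.146], TCP at [0.38, 0.362, 0.227] pointing down, gripper open.
Joint ranges: [-2.53, 2.53], [-0.77, 2.02], [0.04, 2.7], [-1, 4.14], [0.28, 2.66], [-3.11, 3.11]. Speed limits (rad/s): [2.57, 2.57, 3.14, 3.14, 3.14, 3.14].

### API

Orientations are given as a unit quaternion [w, x, y, z].
In Python, from bench import env, set_gripper, snapshot, readout gives the robot as it stands. The module is installed in compiled form; this text tells all that it offers. Calls block until the motion is done:
- env.move_ptp(position, orientation): joint-space move of the TCP to a pose.
- env.movel(position, ori=None, v=0.15, contact_N=None): straight line of the TCP; ori=None keeps the orientation; v is the mean speed in m/s. With contact_N (N) it stops when the force on the tool has changed by that much, and returns True; else False.
- env.set_joints(angles): joint-space move.
- set_gripper(opening, newtons=None): finger opening in m; newtons is the grip in N (None keeps the last); returns when the fingers have stopped.
- env.hold(seconds).
- env.solve_ik(position, orientation): joint angles nearest the present ones, or None.
- snapshot(name): name is "scene" or "top" or "wrist"; returns a dict with "pixels" (400x640x3 uint8, red, green, blue), "fx", "fy", "cx", "cy" (pixels), "R" (3x3) and "t" (3): a world point X has camera coordinates R X + t; the wrist camera has in their place "tool_from_camera" (4x4, takes a point from camera to tool coordinates, whose origin is the TCP and whose axes are the flange's). Camera axes: x right, y down, z forward; pixel columns grow to the right and rows downward; lengths in m; the calibration is good to about 2 mm. A picture is of the moment at which its call begins: read the wrist's pose just before it. There is no depth.
A pose or a line that the arm cannot do raises env.MotionError and nothing moves.
- env.job_done(): hands the job in; it is judged then, once.
Readings, each from a call of its own:
- readout.read_time_s(): time.
- readout.read_q(): joint angles.
- readout.read_qd(): joint speeds.
- readout.read_joint_efforts(): joint torques, N m.
- readout.read_tcp_pos(): TCP position.
- readout.read_orientation(): TCP orientation.
- readout.read_contact_force(): force on the tool from outside, world axes, zero at the start.
- readout.read_ft_torque(): the same for the moment, N m.
- readout.read_opening(): finger opening in m.
- readout.read_gripper_force(): force on a finger pad.
Only numpy, scipy, OpenCV 4.12 (cv2) and the standard library are available. Lean on these libraries where they do the work, as an engineer would, in place of code of your own. Each camera call takes 0.05 s, during which the arm holds its last target. There are 200 camera calls.

## Working session

There is one attempt and no reset: what is moved stays moved. The work goes in short steps, each a Python script; the robot and the scene stay as the last script left them, time stands still between calls to the robot, and variables do not carry over. Pictures are saved under pics/ and viewed, at most 10 in all, crops included, and the job is handed in when it is done.

```bash
mkdir -p pics
python3 - <<'E'
from bench import env,set_gripper,snapshot,readout
import cv2,pickle
d={}
for n in("scene","top"):
    s=snapshot(n);d[n]=s;cv2.imwrite(f"pics/{n}0.png",s["pixels"][:,:,::-1])
    print(n,s["fx"],s["fy"],s["cx"],s["cy"],s["R"],s["t"])
pickle.dump(d,open("s0.pkl","wb"))
print(readout.read_time_s(),readout.read_orientation())
E
```

```text
scene 511.20782445938426 511.20782445938426 326.6822193479972 199.89267413458393 [[ 0.77160817 -0.63609534  0.00188391]
 [-0.34237714 -0.41780908 -0.8415542 ]
 [ 0.53609582  0.64870509 -0.5401694 ]] [-0.3878468   0.3008188   0.50611493]
top 484.4730094806313 484.4730094806313 327.77904565618167 199.6685616977876 [[-0.01518291 -0.9998595   0.00710403]
 [-0.99039125  0.01406165 -0.13757707]
 [ 0.13745784 -0.00912459 -0.99046559]] [0.13704626 0.58866212 0.82564091]
0.1 [-3.58554158e-04  3.93461073e-01  9.19341033e-01 -5.65971176e-04]
```

View pics/top0.png

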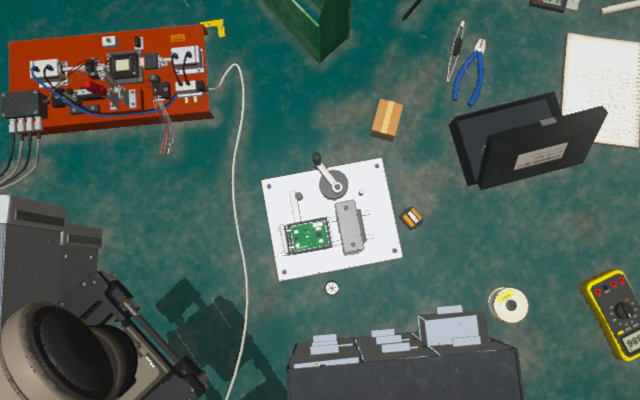

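View pics/scene0.png

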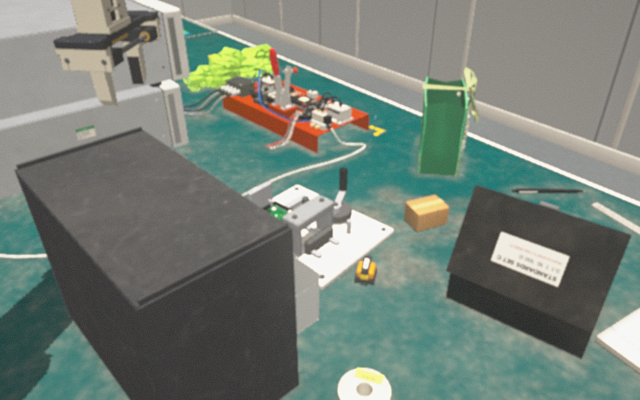

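The top view shows the dock plate at about (265–400, 160–280), with the post near (316,158), the pivot near (337,187) and a tall black cabinet at the bottom (290–520, 340–400). I'll enlarge both views next.

Run:
```python
import cv2
t=cv2.imread("pics/top0.png")[140:290,250:430];cv2.imwrite("pics/t1.png",cv2.resize(t,None,fx=4,fy=4,interpolation=cv2.INTER_CUBIC))
t=cv2.imread("pics/scene0.png")[150:300,240:440];cv2.imwrite("pics/s1.png",cv2.resize(t,None,fx=4,fy=4,interpolation=cv2.INTER_CUBIC))
```

```text
(no output)
```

View pics/t1.png

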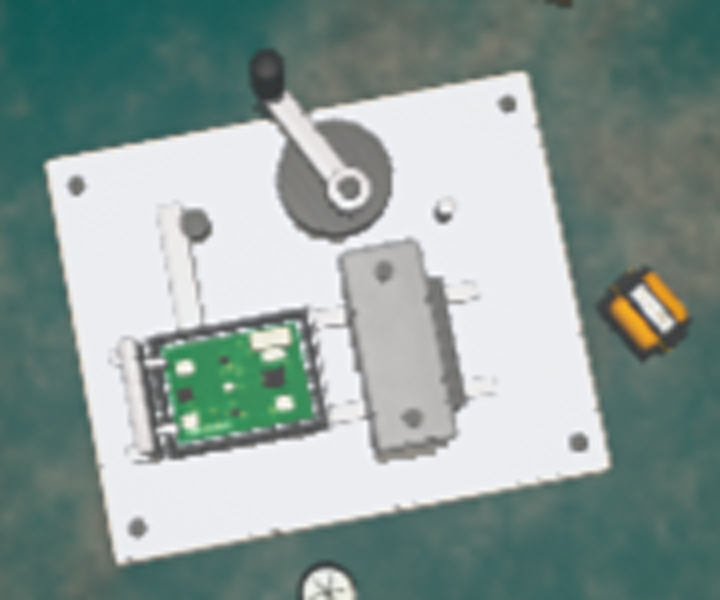

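View pics/s1.png

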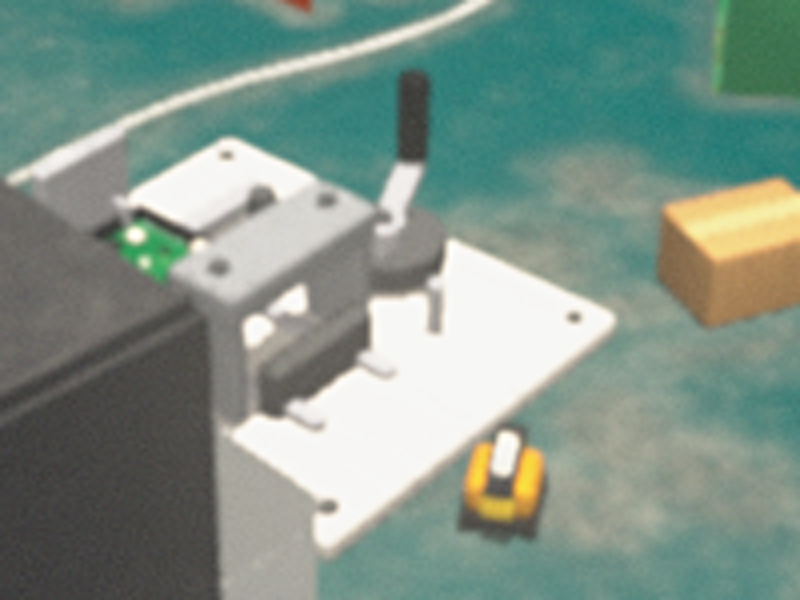

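```bash
cat > h.py <<'E'
import numpy as np,pickle
d=pickle.load(open("s0.pkl","rb"))
def ray(n,u,v):
    s=d[n];R=np.array(s["R"]);t=np.array(s["t"])
    return -R.T@t, R.T@np.array([(u-s["cx"])/s["fx"],(v-s["cy"])/s["fy"],1])
def atz(n,u,v,z):
    c,r=ray(n,u,v);return c+r*(z-c[2])/r[2]
T=lambda a,b,z:atz("top",(a+.5)/4-.5+250,(b+.5)/4-.5+140,z)
S=lambda a,b:((a+.5)/4-.5+240,(b+.5)/4-.5+150)
U=lambda a,b:((a+.5)/4-.5+250,(b+.5)/4-.5+140)
def tri(p,q):
    (c1,r1),(c2,r2)=ray("top",*p),ray("scene",*q)
    k=np.linalg.lstsq(np.c_[r1,-r2],c2-c1,rcond=None)[0]
    a,b=c1+k[0]*r1,c2+k[1]*r2;return (a+b)/2,np.linalg.norm(a-b)
E
python3 - <<'E'
from h import *
from scipy.optimize import least_squares
np.set_printoptions(precision=4,suppress=True)
C=[T(47,160,.012),T(527,72,.012),T(608,467,.012),T(118,565,.012)]
L=np.array([[-.115,.12],[.115,.12],[.115,-.07],[-.115,-.07]])
def w(p,l):
    c,s=np.cos(p[2]),np.sin(p[2]);return p[:2]+np.array(l)@np.array([[c,s],[-s,c]])
f=least_squares(lambda p:(w(p,L)-np.array(C)[:,:2]).ravel(),[.45,.1,-1.57])
p=f.x;print("dock",p,f.fun.reshape(4,2)); np.save("dock.npy",p)
inv=lambda X:(lambda e:[e[0]*np.cos(p[2])+e[1]*np.sin(p[2]),-e[0]*np.sin(p[2])+e[1]*np.cos(p[2])])(np.array(X)[:2]-p[:2])
for nm,X in dict(pivot=T(349,188,.039),posttop=T(267,63,.082),plate_l=T(128,345,.07),plate_r=T(150,452,.07),pin=T(445,203,.037),cap=T(327,590,.04),bridge=T(383,350,.075),transf=T(650,310,.02)).items():print(nm,X,np.array(inv(X)))
for nm,(P,Q) in dict(posttop=(U(267,63),S(413,77)),bridge_hole=(U(384,271),S(327,201)),bridge_hole2=(U(412,418),S(219,267)),corner=(U(527,72),S(615,318)),plateTopFar=(U(128,343),S(122,130)),cabFL=((287,347),(143,130)),cabFR=((520,347),(293,228)),pinTop=(U(445,203),S(436,282))).items():
    X,e=tri(P,Q);print(nm,X,e,np.array(inv(X)))
for z in (.1,.15,.2):print("cab",z,[atz("top",u,v,z) for u,v in((289,345),(520,347),(310,335))])
E
```

```text
dock [ 0.5361  0.1184 -1.3971] [[ 0.0006  0.0017]
 [ 0.0017 -0.0008]
 [-0.0015 -0.0024]
 [-0.0007  0.0015]]
pivot [0.6142 0.1117 0.039 ] [0.0201 0.0758]
posttop [0.6621 0.1472 0.082 ] [-0.0066  0.1291]
plate_l [0.5423 0.2083 0.07  ] [-0.0875  0.0217]
plate_r [0.4967 0.1991 0.07  ] [-0.0863 -0.0249]
pin [0.6071 0.0685 0.037 ] [0.0614 0.0613]
cap [0.4366 0.1244 0.04  ] [-0.0231 -0.0969]
bridge [0.5382 0.0995 0.075 ] [ 0.019  -0.0012]
transf [ 0.5591 -0.025   0.02  ] [ 0.1452 -0.0021]
posttop [0.662  0.1475 0.0808] 0.0007942862614264742 [-0.0069  0.1291]
bridge_hole [0.5721 0.0983 0.0759] 0.0003271386285246054 [0.026 0.032]
bridge_hole2 [0.5093 0.0877 0.0762] 0.000508864418995132 [ 0.0256 -0.0316]
corner [0.6728 0.0265 0.0109] 0.00020479201754843764 [0.1142 0.1188]
plateTopFar [0.5441 0.2078 0.0698] 0.002089329725448364 [-0.0866  0.0234]
cabFL [0.3544 0.1926 0.2303] 0.026059469485325545 [-0.1045 -0.1661]
cabFR [ 0.3619 -0.1205  0.238 ] 0.0020803283638276024 [ 0.2052 -0.2128]
pinTop [0.607  0.0686 0.0362] 0.00043366155301103796 [0.0613 0.0613]
cab 0.1 [array([0.3492, 0.1943, 0.1   ]), array([ 0.3401, -0.1749,  0.1   ]), array([0.3641, 0.1607, 0.1   ])]
cab 0.15 [array([0.3568, 0.1907, 0.15  ]), array([ 0.3483, -0.1554,  0.15  ]), array([0.3709, 0.1592, 0.15  ])]
cab 0.2 [array([0.3645, 0.1871, 0.2   ]), array([ 0.3565, -0.1359,  0.2   ]), array([0.3776, 0.1576, 0.2   ])]
```

Both views agree to within about 1 mm. The post top is at z = 81 mm and 60 mm from the pivot, the bridge is at 76 mm, and the cam angle is about 2.03. Next I turn the cam.

```bash
cat >> h.py <<'E'
from bench import env,set_gripper,snapshot,readout
import cv2
D=np.load("dock.npy")
def W(x,y,z):
    c,s=np.cos(D[2]),np.sin(D[2]);return [D[0]+c*x-s*y,D[1]+s*x+c*y,z]
def Q(psi):
    f=psi/2+np.pi/4;return [0,np.cos(f),np.sin(f),0]
def arc(th,off,z):  # finger centre on the ccw side of the post, tool y radial
    x=.02+.06*np.cos(th)-off*np.sin(th);y=.075+.06*np.sin(th)+off*np.cos(th)
    return W(x,y,z),Q(th+D[2])
F=lambda:np.round(readout.read_contact_force(),1)
E
python3 - <<'E'
from h import *
set_gripper(0)
a=2.03
p,q=arc(a,.034,.15);env.move_ptp(p,q);print(readout.read_q(),readout.read_time_s())
p,q=arc(a,.034,.05);env.movel(p,q,v=.12);print(F(),readout.read_tcp_pos(),p)
p,q=arc(a,.012,.05);print("touch",env.movel(p,q,v=.03,contact_N=3),F(),readout.read_time_s())
print(np.array(readout.read_tcp_pos()),arc(a,.0165,.05)[0])
E
```

```text
[ 1.52306985e-01  6.59750010e-01  1.20411343e+00  5.36843370e-04
  1.27726636e+00 -4.82185367e-01] 2.8
[-0.1 -0.1  0.3] [0.64227402 0.17483732 0.05098596] [np.float64(0.6416687902596753), np.float64(0.17457747114374847), 0.05]
touch True [ 0.3 -0.3  1. ] 4.3417
[0.65113978 0.16143842 0.04965839] [np.float64(0.6520203330827845), np.float64(0.1604673484943405), 0.05]
```

Run:
```python
from h import *
for a in np.linspace(2.03,0.02,10)[1:]:
    p,q=arc(a,.017,.05);hit=env.movel(p,q,v=.05,contact_N=20)
    print(round(a,2),hit,F(),readout.read_time_s())
    if hit:break
p,q=arc(a,.04,.05);env.movel(p,q,v=.08)
env.movel(p[:2]+[.15],q,v=.15)
# retreat towards slide start
p=W(-.125,0,.13);env.move_ptp(p,Q(D[2]+np.pi/2));print(readout.read_time_s(),F(),readout.read_q())
s=snapshot("top");cv2.imwrite("pics/top2.png",cv2.resize(s["pixels"][110:300,220:440,::-1],None,fx=3,fy=3,interpolation=cv2.INTER_CUBIC))
```

```text
1.81 False [-2.2  2.8 -0.5] 4.8
1.58 False [-2.3  2.8 -2.3] 5.225
1.36 False [-2.7  3.3 -2. ] 5.65
1.14 False [-2.8  4.1 -2.3] 6.075
0.91 False [-1.8  4.8 -3.2] 6.5
0.69 False [-0.4  4.  -2.2] 6.925
0.47 False [ 1.   4.1 -2. ] 7.35
0.24 False [ 2.4  3.1 -2. ] 7.775
0.02 False [ 3.   1.9 -2.8] 8.2
10.5833 [ 0.2  0.1 -0.3] [ 3.03353994e-01  5.12375424e-01  1.53794215e+00 -2.95885960e-04
  1.09157860e+00  1.31671606e-01]
```

View pics/top2.png

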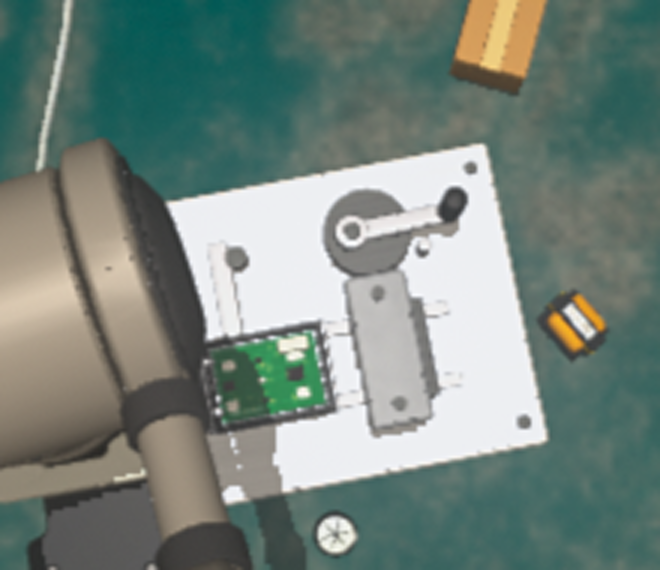

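The lever runs from (352,231) to (440,212), parallel to the plate edge, with the pin just beside it. That puts the cam at about 0.03 rad, with the slide still back. Now I push the slide.

Run:
```python
from h import *
q=Q(D[2]+np.pi/2)
env.movel(W(-.125,0,.042),q,v=.1);print(F())
print("hit",env.movel(W(-.052,0,.042),q,v=.03,contact_N=12))
def dx():
    e=np.array(readout.read_tcp_pos())[:2]-D[:2];return e@[np.cos(D[2]),np.sin(D[2])]
print(F(),dx(),readout.read_time_s())
env.hold(.4);print(F())
env.movel(W(-.085,0,.042),q,v=.08)
env.movel(W(-.125,0,.15),q,v=.15)
env.move_ptp([.40,.34,.22],q);print(readout.read_time_s(),F())
s=snapshot("top");cv2.imwrite("pics/top3.png",cv2.resize(s["pixels"][140:290,250:430,::-1],None,fx=4,fy=4,interpolation=cv2.INTER_CUBIC))
```

```text
[-0.3  0.1 -0.3]
hit True
[-0.8  1.5  1.4] -0.058198244999354894 13.6583
[-0.1 -0.1  0.1]
16.1583 [ 0.1 -0.5 -0.4]
```

View pics/top3.png

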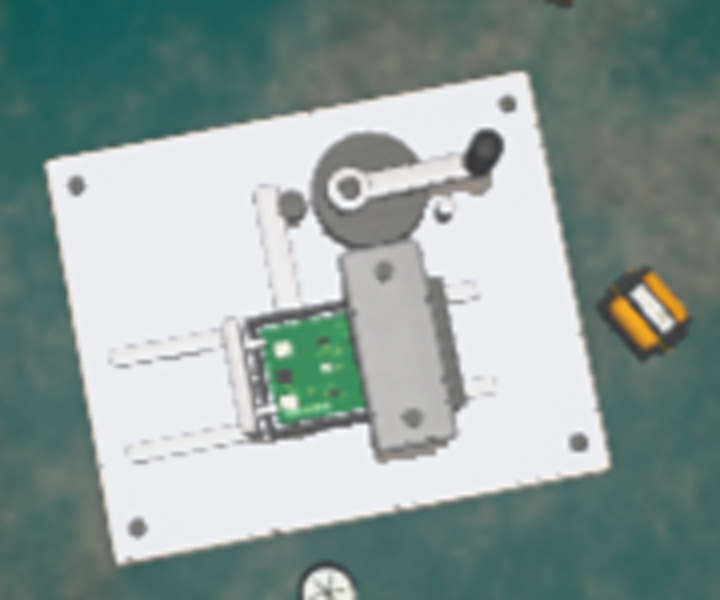

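The roller moved from (195,224) to (292,207), which is about 44 mm. The board is in its nest and the cam is at its low point. I'll do a slow second push to confirm the end stop.

Run:
```python
from h import *
q=Q(D[2]+np.pi/2)
def dx():
    e=np.array(readout.read_tcp_pos())[:2]-D[:2];return e@[np.cos(D[2]),np.sin(D[2])]
env.move_ptp(W(-.125,0,.15),q);env.movel(W(-.085,0,.042),q,v=.12)
env.movel(W(-.063,0,.042),q,v=.06)
print("touch",env.movel(W(-.045,0,.042),q,v=.01,contact_N=2),dx())
print("push",env.movel(W(-.045,0,.042),q,v=.01,contact_N=15),dx(),F())
env.movel(W(-.085,0,.042),q,v=.08);env.movel(W(-.125,0,.15),q,v=.15)
env.move_ptp([.40,.34,.22],q);print(readout.read_time_s())
s=snapshot("top");n=cv2.cvtColor(s["pixels"],cv2.COLOR_RGB2GRAY);o=cv2.cvtColor(d["top"]["pixels"],cv2.COLOR_RGB2GRAY)
# roller template shift, upsampled
up=lambda a:cv2.resize(a,None,fx=8,fy=8,interpolation=cv2.INTER_CUBIC)
for nm,(u0,u1,v0,v1),z in(("roller",(292,303,191,203),.028),("plate_end",(279,288,221,233),.07)):
    m=cv2.matchTemplate(up(n[150:290,270:345]),up(o[v0:v1,u0:u1]),cv2.TM_CCOEFF_NORMED)
    _,c,_,l=cv2.minMaxLoc(m);uu,vv=l[0]/8+270,l[1]/8+150
    print(nm,c,uu-u0,vv-v0,np.linalg.norm(atz("top",uu+5,vv+6,z)-atz("top",u0+5,v0+6,z)))
```

```text
touch True -0.05818159811664475
push True -0.05824933856051297 [-0.5  2.   1.8]
21.9583
roller 0.969240128993988 24.0 -4.625 0.04432504508762063
plate_end 0.8523805737495422 35.875 -37.5 0.08930267394003434
```

```bash
python3 -c "
from bench import env
env.hold(.5);print(env.job_done())"
```

```text
the job is handed in; nothing more can be done
None
```

The job is handed in, result not reported back: the cam is at its low point (about 0.03 rad), the slide is against its end stop (about 44 mm measured), the board looks in place in its nest, and the arm is clear of everything, at about 22 s of the 51 s allowed.

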